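# Let down the cocked spring clamp on a bonded housing

### The arm

A 7-joint arm with a two-finger parallel gripper is mounted at the origin on the work surface. World frame = base frame: x ahead of the robot, y to its left, z up, the work surface at z = 0. Lengths are in m, angles in rad, forces in N, time in s.
With the tool pointing down it reaches from about 0.4 to 0.75 m from the base axis. Payload 19.5 kg.
Tool frame: the origin (TCP) lies at the very end of the fingers, on their centre line; the grasp point (between the pads) lies 19 mm behind it; y points along the fingers, x is the direction in which the jaws open and shut, and the axes are right-handed (so a half turn about y gives the same grasp; the last joint's range is limited). The gripper opens to 85 mm and grips with 20 to 120 N. Pads are 22 mm wide; open, the fingers measure 114 mm over their backs; the gripper's body (76 mm by 85 mm) begins 54 mm behind the grasp point. The pads swing forward as they close: fully open they stand 13 mm farther back than shut.
Start: joints at [-0.042, 0.707, -0.028, 1.485, 0.022, 0.951, -0.075], TCP at [0.575, 0, 0.231] pointing down, gripper open.
Joint ranges: [-2.71, 2.71], [-0.32, 2.16], [-1.57, 1.52], [0, 2.45], [-1.46, 4.6], [0, 2.02], [-2.83, 2.83]. Speed limits (rad/s): [1.89, 1.89, 2.57, 2.57, 3.01, 3.01, 3.01].

### API

Orientations are given as a rotation vector (axis times angle).
In Python, from station import robot, vision, ticket, spotter gives the robot as it stands. The module is installed in compiled form; this text tells all that it offers.
- The arm moves only by the tool step_arm, never from a script. Its argument "motion" is a list of rows, each an object of numbers: "x", "y", "z": the shift along the world's x, y, z in m; "roll": the turn about the world's z in degrees. A call has 1 to 8 rows; each row shifts and turns the pose as measured when the row begins; what a row does not reach is not made up. A row lasts 1/10 s, in which the tool goes at most 50 mm and 8.59 degrees, less where a joint would pass 70% of its speed; a pose out of reach is approached as far as the arm can. A call is refused whole if a number of a shift passes 0.05 or a number of a turn 8.59, either way. A call with a gripper value outside its range is refused whole. "jaw" is the gripper command: -1 is fully open, 1 is shut, values between are in proportion, set as the call begins (left out, the last holds). The fingers move at their own pace and stop on an object; "grip_force" is the grip in N (left out, the last holds). Time passes only in rows, so rows that do not move let the fingers close. It gives the time, the measured TCP pose, the force and the opening at its end, in the units of the state.
- robot.state(): the state, without advancing time (a new reading comes with each control period).
- vision.grab_frame(name): name is "scene" or "side" or "wrist"; returns a dict with "img" (420x560x3 uint8, red, green, blue), "fx", "fy", "cx", "cy" (pixels), "k1" (the pictures are not rectified: a ray, as slopes to the right and down, at radius r is drawn at 1 + k1 r^2 times it, then the intrinsics apply), "rvec" (rotation vector, rad) and "tvec" (3), from world to camera coordinates, as OpenCV has them; the wrist camera has in their place "hand_eye" (4x4, takes a point from camera to tool coordinates, whose origin is the TCP and whose axes are the tool frame's). Camera axes: x right, y down, z forward; pixel columns grow to the right and rows downward; lengths in m; the calibration is good to about 2 mm. A picture is of the moment at which its call begins: read the wrist's pose just before it. There is no depth.
- ticket.hand_in(): hands the job in, once; it reports no verdict.
Trained networks look in the newest picture that a camera, given by its name, has taken for a name from the list of things; names that differ only in an ending like _2 or _b are one class to them, and where a whole thing is asked for, a point or a joint stands for the part that bears it (a point fixed in the world has none). Each returns a list of dicts, best first, with "score" (0 to 1); they miss things now and then, are a little off and sometimes report something else, mostly with a low value. They report only what shows in the picture. A call takes as long as a camera call. They do not tell look-alikes from the thing itself.
- spotter.spot_in(camera, target): "extent" ([left, top, right, bottom] in pixels, round what is visible of it).
- spotter.masks_of(camera, target): "mask" (420x560 bool, what is visible of it) and "extent" ([left, top, right, bottom] in pixels, round what is visible of it).
The state is a dict: "clock": time; "qpos": joint angles; "qd": joint speeds; "joint_torque": joint torques, N m; "ee_pos": TCP position; "orientation": TCP orientation; "force": force on the tool from outside, world axes, zero at the start; "moment": the same for the moment, N m; "grip_width": opening from 0.0 (shut) to 1.0 (fully open).
Only numpy, scipy, OpenCV 4.12 (cv2) and the standard library are available. Lean on these libraries where they do the work, as an engineer would, in place of code of your own. Each camera call takes 0.05 s, during which the arm holds its last target. There are 200 camera calls.

### The job

The spring clamp on the bench is cocked: a ratchet holds its jaw back from the small brass housing standing in front of the V-block. Flick the pawl's release lever right over, wind the crank up against its spring until the pawl springs clear of the ratchet wheel, then ease the drum down by the crank, never letting it run, until the jaw has pushed the housing fully home in the V, and let go of it there. Do not force the jaw on the housing, leave it upright, and leave the other things on the bench where they are.

Things in the scene. Friction and masses are not known exactly. Their poses are not given: they have to be found in the camera images.
- drum (a joint): drum and crank angle, rad; vertical axis. About 0 at the start, a tooth on the pawl; grows unwinding, CLOCKWISE from above; winding up = counter-clockwise, stop at -0.6. A spring pulls it clockwise: about 4 N at the knob at the start, 2.7 N near the end, which comes between 0.8 and 1.7 rad. With the pawl clear only your hand holds it: let go and it runs
- drum_axis (a point): point on the drum's axis, 60 mm above the bench; toothed steel wheel 84 mm across, 12 teeth. Axes are those of the base plate (12 mm thick, 160 x 290 mm): -y points from the drum to jaw and V-block, z up, -x roughly to the robot
- knob_mid (a point): middle of the crank knob: black upright cylinder 18 mm in diameter, 38 mm tall (19 mm above and below this point), free to spin on its own axis, on a crank arm 60 mm from the drum axis. The flat crank arm lies directly below the knob, its top 60 mm above the bench
- lever_post (a point): middle of the upright steel post (12 mm diameter, top 78 mm above the bench) at the end of the pawl's release lever, 42 mm from the lever's pivot; push it sideways, clockwise about the pivot. The lever's flat arm below it has its top 43 mm above the bench
- lever_pivot (a point): point on the vertical pivot shared by the release lever and the pawl, 40 mm above the bench, on the robot's side of the drum
- lever (a joint): angle of the release lever, rad: 0 = pawl pressed into the wheel (start), 0.9 = right over, at its stop; grows CLOCKWISE from above. It stays where it is left; 2 to 3 N at the post moves it. Pushed over it tensions a light spring that pulls the pawl off, but the tooth's load traps the pawl until the drum is wound up by a few hundredths of a rad
- pawl_nose (a point): tip of the pawl, a flat steel finger 51 mm long under the lever. 39 mm from the drum axis, seen from above, when in the wheel; over 55 mm when it has sprung clear
- v_seat (a point): where the middle of the housing is when fully home in the V. Between drum and V-block is the aluminium jaw (flat face 40 mm wide, 36 mm tall): a rack moves it along the plate's -y, 12 mm per rad of drum. When it has the housing home, the knob's push on the hand fades to nothing; pushing the crank on multiplies 5 times at the jaw. The spring alone then presses with about 14 N
- housing_mid (a point): middle of the brass housing in the clamp: upright cylinder 30 mm in diameter, 40 mm tall, loose, standing on the base plate 2 to 5 mm short of home between jaw and V-block. The like spare on the bench is not part of the job
- housing: the brass housing in the clamp, origin at the centre of its underside
- jar: small amber jar, 44 mm across; bystander, leave it alone
- glue: small white bottle, 90 mm tall; bystander, leave it alone
- driver: screwdriver 170 mm long, lying; bystander, leave it alone
- spare: a like brass housing standing on the bench; bystander, leave it alone
- wrench: wrench 140 mm long, lying; bystander, leave it alone
- tweezers: steel tweezers, lying; bystander, leave it alone
- vblock: the steel V-block on the base plate, 30 mm tall, 90 degree V opening towards the jaw; its place on the plate varies. Origin: under v_seat, on the plate's top
Things that resemble listed ones, but are neither listed nor needed, are in the scene too. What is shaped like the housing but pink or turquoise is not meant.

How it is judged:
On the way, in this order (a step that is already met when the one before it is completed fails the run):
1. the release lever is flicked right over while the pawl still holds the drum (value of joint lever above 0.7 rad and horizontal distance between pawl_nose and drum_axis below 0.044 m), for 0.1 s.
2. the drum is wound up off the pawl and the pawl springs clear of the wheel (horizontal distance between pawl_nose and drum_axis above 0.05 m and value of joint drum below 0.2 rad), for 0.1 s.
At the end, for the whole second after the job is handed in: the release lever is over (above 0.7 rad) and the pawl clear of the wheel (tip over 50 mm from the drum axis); the housing stands upright (within 0.08 rad) and home in the V (within 2 mm), pressed into it with more than 3 N by the sprung jaw; the drum is at rest (value of joint lever above 0.7 rad and horizontal distance between pawl_nose and drum_axis above 0.05 m and horizontal distance between housing_mid and v_seat below 0.002 m and angle between housing_mid's own z axis and vertical below 0.08 rad and contact force between vblock and housing above 3 N and velocity of joint drum below 0.1 rad/s); the robot touches nothing.
It fails at once if the drum runs: with the pawl clear it unwinds faster than 2 rad/s (a third of a turn a second) (horizontal distance between pawl_nose and drum_axis above 0.046 m and velocity of joint drum above 2 rad/s).
It fails at once if the housing is forced: pressed into the V with more than 25 N (the spring alone gives about 14 N) (contact force between vblock and housing above 25 N).
It fails at once if the housing is tipped (angle between housing_mid's own z axis and vertical above 0.3 rad).
It fails at once if another thing on the bench is moved by more than 20 mm (distance of any of jar, glue, driver, spare, wrench, tweezers from where it was at the start of the episode above 0.02 m).
It also fails if it takes over 72 s, if anything falls off the work surface, if the arm or the gripper's body presses on something with over 40 N, if the wrist force passes 120 N, or if a joint passes its speed limit or range.

## Working session

There is one attempt and no reset: what is moved stays moved. The work goes in short steps, Python scripts to look and compute and a tool call to move; the robot and the scene stay as the last step left them, time stands still between calls to the robot, and variables do not carry over. Pictures are saved under pics/ and viewed, about 8 in all and at most 12, crops included, and the job is handed in when it is done.

Besides the shell and the picture viewer there is one more tool, called after "Emit:" by a JSON object that holds its "name" and its "arguments", one argument or row to a line. step_arm: Moves the arm, as the interface text tells. Its arguments: {"type":"object","properties":{"motion":{"type":"array"},"jaw":{"type":"number"},"grip_force":{"type":"number"}},"required":["motion"]}

```bash
mkdir -p pics; cat > h.py <<'E'
import numpy as np, cv2
from station import robot, vision, ticket, spotter
from scipy.spatial.transform import Rotation as R
def grab(n):
    s=robot.state(); f=vision.grab_frame(n)
    if 'rvec' in f:
        Rc=R.from_rotvec(np.ravel(f['rvec'])).as_matrix(); f['R']=Rc; f['t']=np.ravel(f['tvec'])
    else:
        T=np.eye(4); T[:3,:3]=R.from_rotvec(s['orientation']).as_matrix(); T[:3,3]=s['ee_pos']
        W=T@np.array(f['hand_eye']); f['R']=W[:3,:3].T; f['t']=-W[:3,:3].T@W[:3,3]
    return f
def px(f,P):
    p=np.atleast_2d(P)@f['R'].T+f['t']; a=p[:,:2]/p[:,2:]; a=a*(1+f['k1']*(a**2).sum(1,keepdims=True))
    return a*[f['fx'],f['fy']]+[f['cx'],f['cy']]
def ray(f,uv):
    d=(np.array(uv,float)-[f['cx'],f['cy']])/[f['fx'],f['fy']]; a=d.copy()
    for _ in range(20): a=d/(1+f['k1']*(a@a))
    v=f['R'].T@np.array([a[0],a[1],1]); c=-f['R'].T@f['t']; return c,v
def onz(f,uv,z):
    c,v=ray(f,uv); return c+v*(z-c[2])/v[2]
def save(f,n,crop=None,k=1):
    im=f['img'][:,:,::-1]
    if crop: l,t,r,b=crop; im=im[t:b,l:r]
    cv2.imwrite('pics/'+n,cv2.resize(im,None,fx=k,fy=k,interpolation=cv2.INTER_CUBIC))
E
python3 - <<'E'
from h import *
np.set_printoptions(precision=4,suppress=True)
fs={n:grab(n) for n in ('scene','side','wrist')}
cv2.imwrite('pics/a.png',np.vstack([np.hstack([fs['scene']['img'],fs['side']['img']])])[:,:,::-1][:, :][::1])
for n in fs: save(fs[n],n+'0.png'); print(n,-fs[n]['R'].T@fs[n]['t'],fs[n]['fx'],fs[n]['k1'])
for n in fs:
    for t in ('knob_mid','lever_post','drum_axis','housing_mid','vblock','pawl_nose','lever_pivot'):
        try: print(n,t,[(round(d['score'],2),np.round(d['extent'])) for d in spotter.spot_in(n,t)[:3]])
        except Exception as e: print(n,t,e)
print(robot.state())
E
```

```text
scene [1.1417 0.5192 1.0733] 421.21025327558016 0.007985246243690626
side [ 0.2533 -0.5584  0.681 ] 383.99851631086807 -0.055696947822516475
wrist [0.5749 0.0806 0.3725] 301.25133178660104 -0.048782856333599495
scene knob_mid [(0.47, array([304., 219., 316., 233.]))]
scene lever_post [(0.59, array([236., 183., 329., 258.])), (0.52, array([298., 195., 317., 217.]))]
scene drum_axis [(0.64, array([237., 183., 332., 258.]))]
scene housing_mid [(0.47, array([228., 178., 240., 189.])), (0.45, array([264., 193., 274., 210.])), (0.44, array([250., 163., 257., 178.]))]
scene vblock []
scene pawl_nose [(0.43, array([296., 215., 314., 222.]))]
scene lever_pivot [(0.58, array([238., 181., 330., 263.])), (0.55, array([257., 188., 269., 207.]))]
side knob_mid [(0.48, array([245., 184., 251., 202.]))]
side lever_post [(0.68, array([219., 223., 252., 239.]))]
side drum_axis [(0.72, array([221., 187., 326., 315.])), (0.42, array([313., 213., 355., 258.]))]
side housing_mid [(0.89, array([288., 322., 305., 348.])), (0.87, array([356., 285., 369., 309.])), (0.79, array([194., 258., 207., 282.]))]
side
[... 572 characters left out ...]
ock [(0.86, array([231., 269., 280., 316.]))]
wrist pawl_nose [(0.7, array([222., 176., 249., 200.]))]
wrist lever_pivot [(0.64, array([165., 100., 342., 328.])), (0.27, array([232., 270., 278., 314.]))]
{'clock': 1.2, 'qpos': array([-0.0417,  0.7065, -0.0276,  1.4846,  0.022 ,  0.9509, -0.0755]), 'qd': array([-0.0007, -0.0002, -0.0007,  0.0004, -0.0006, -0.0008, -0.0002]), 'joint_torque': array([ -0.0003, -88.2985,   1.2347, -23.6387,   0.0171,   0.0017,
         0.    ]), 'ee_pos': array([ 0.575 , -0.    ,  0.2313]), 'orientation': array([-1.5708,  0.0001,  0.    ]), 'force': array([ 0.1955, -0.1531, -0.9704]), 'moment': array([-0.0041,  0.0055,  0.0127]), 'grip_width': 0.9964302717895426}
```

View pics/scene0.png

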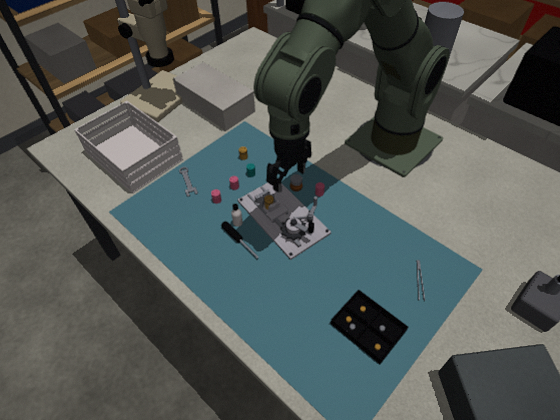

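View pics/wrist0.png

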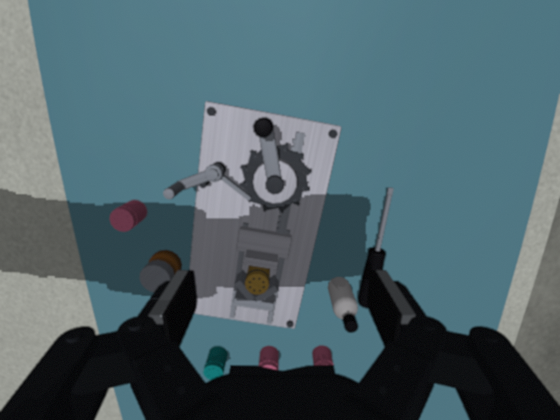

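```bash
python3 - <<'E'
from h import *
np.set_printoptions(precision=4,suppress=True)
f=grab('wrist')
for n,uv,z in [('c1',(206,102),.012),('c2',(341,127),.012),('c3',(295,328),.012),('knobtop',(263,127),.098),('hub',(275,184),.06),('posttop',(168,192),.078),('pivot',(218,171),.05),('house',(257,282),.052),('jar',(160,270),.04),('glue',(343,300),.05),('pink',(125,215),.03)]:
    print(n,onz(f,uv,z))
save(f,'w1.png',(150,90,350,330),2.4)
g=grab('side'); save(g,'s1.png',(180,160,380,340),3)
E
```

```text
c1 [0.4892 0.0924 0.012 ]
c2 [0.6439 0.0648 0.012 ]
c3 [ 0.5947 -0.2175  0.012 ]
knobtop [0.5586 0.0684 0.098 ]
hub [0.568  0.0081 0.06  ]
posttop [0.4596 0.0042 0.078 ]
pivot [0.5061 0.0203 0.05  ]
house [ 0.545  -0.1158  0.052 ]
jar [ 0.4222 -0.1067  0.04  ]
glue [ 0.6524 -0.1433  0.05  ]
pink [ 0.3841 -0.037   0.03  ]
```

View pics/w1.png

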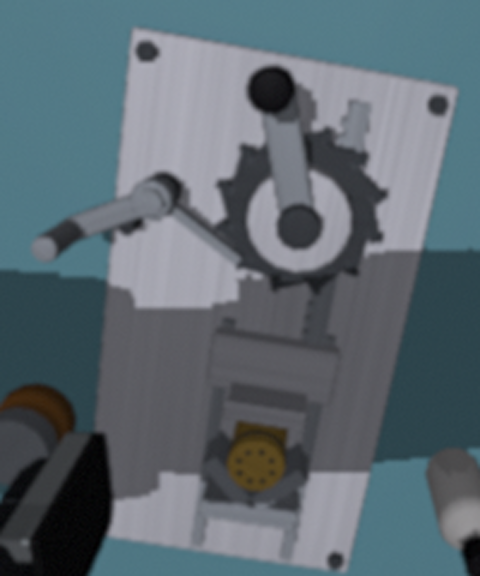

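View pics/s1.png

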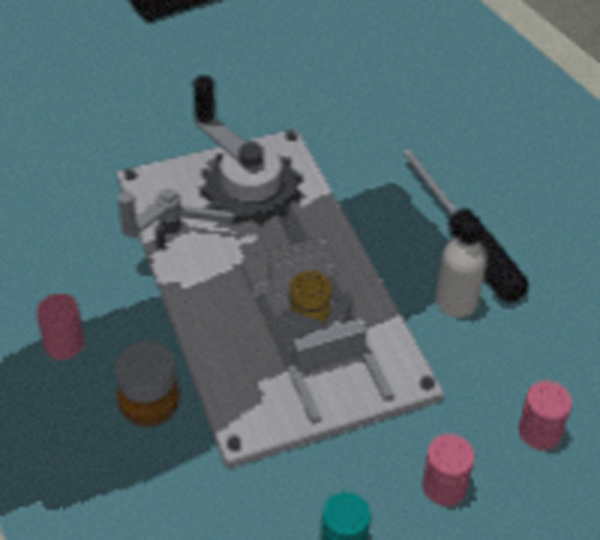

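```bash
python3 - <<'E'
from h import *
np.set_printoptions(precision=4,suppress=True)
f=grab('wrist');g=grab('side')
def tri(a,b):
    (c1,v1),(c2,v2)=ray(f,a),ray(g,b); v1/=np.linalg.norm(v1);v2/=np.linalg.norm(v2)
    s=np.linalg.lstsq(np.c_[v1,-v2],c2-c1,rcond=None)[0]; p=c1+s[0]*v1;q=c2+s[1]*v2; return (p+q)/2,np.linalg.norm(p-q)
for n,a,b in [('post',(169,192.5),(222,225)),('knob',(263,127),(248,186)),('hub',(274.5,184.5),(263.5,210)),('pivot',(215.5,170.5),(237,225)),('house',(257,282.5),(283.5,254))]: print(n,*tri(a,b))
E
```

```text
post [0.4606 0.0031 0.0767] 0.0010837496639179494
knob [0.5595 0.0681 0.0999] 0.0016395255709514762
hub [0.5682 0.0089 0.0666] 0.0011306254447620053
pivot [0.5025 0.0188 0.0415] 0.0020578159243862036
house [ 0.5458 -0.117   0.0518] 0.001613348539852176
```

Emit:
{"name": "step_arm", "arguments": {
  "motion": [
    {"x":-0.04,"y":-0.01},
    {"x":-0.04,"y":-0.01},
    {"x":-0.035,"y":-0.01,"z":-0.02},
    {"z":-0.05},
    {"z":-0.03},
    {}
  ],
  "jaw": 1,
  "grip_force": 20
}}

```text
$.motion[0]: bad value
```

Emit:
{"name": "step_arm", "arguments": {
  "motion": [
    {"x":-0.04,"y":-0.01,"z":0,"roll":0},
    {"x":-0.04,"y":-0.01,"z":0,"roll":0},
    {"x":-0.035,"y":-0.015,"z":-0.02,"roll":0},
    {"x":0,"y":0,"z":-0.05,"roll":0},
    {"x":0,"y":0,"z":-0.03,"roll":0},
    {"x":0,"y":0,"z":0,"roll":0}
  ],
  "jaw": 1,
  "grip_force": 20
}}

```text
clock: 2.0
ee_pos: [0.4562, -0.036, 0.1301]
orientation: [-1.571, -0.004, -0.004]
force: [-0.9, 0.7, 0.3]
grip_width: 0.002
```

Emit:
{"name": "step_arm", "arguments": {
  "motion": [
    {"x":0.006,"y":0,"z":-0.03,"roll":0},
    {"x":0,"y":0,"z":-0.03,"roll":0},
    {"x":0,"y":0,"z":-0.014,"roll":0},
    {"x":0,"y":0,"z":0,"roll":0}
  ]
}}

```text
clock: 2.4
ee_pos: [0.4654, -0.0358, 0.058]
orientation: [-1.571, -0.008, -0.008]
force: [-0.2, -0.4, -0.2]
grip_width: 0.0
```

```bash
python3 - <<'E'
from h import *
print(robot.state()['ee_pos'],robot.state()['force'])
f=grab('wrist'); g=grab('side'); 
a=cv2.resize(f['img'][90:350,90:350],(420,420)); b=cv2.resize(g['img'][140:300,140:300],(380,420))
cv2.imwrite('pics/c.png',np.hstack([a,b])[:,:,::-1])
E
```

```text
[ 0.46541967 -0.03584061  0.05801538] [-0.15028191 -0.40931664 -0.17597664]
```

View pics/c.png

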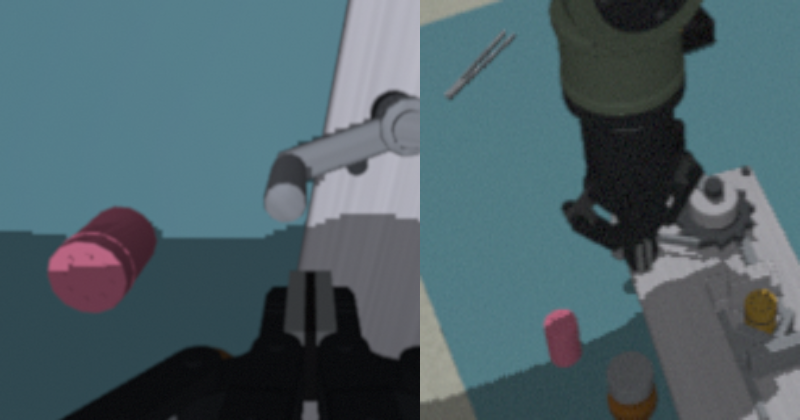

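Emit:
{"name": "step_arm", "arguments": {
  "motion": [
    {"x":-0.003,"y":0.01,"z":0,"roll":0},
    {"x":0,"y":0.01,"z":0,"roll":0},
    {"x":0,"y":0.006,"z":0,"roll":0},
    {"x":0,"y":0.006,"z":0,"roll":0},
    {"x":0,"y":0.006,"z":0,"roll":0},
    {"x":0,"y":0.006,"z":0,"roll":0},
    {"x":0,"y":0.005,"z":0,"roll":0}
  ]
}}

```text
clock: 3.2
ee_pos: [0.464, 0.0171, 0.0632]
orientation: [-1.571, -0.013, -0.014]
force: [2.2, -4.3, -0.8]
grip_width: 0.001
```

```bash
python3 - <<'E'
from h import *
print(robot.state()['ee_pos'],robot.state()['force'])
E
```

```text
[0.46403061 0.01711368 0.06317981] [ 2.21516413 -4.27404209 -0.84674303]
```

Emit:
{"name": "step_arm", "arguments": {
  "motion": [
    {"x":0,"y":0.003,"z":-0.002,"roll":0},
    {"x":0,"y":0.003,"z":-0.002,"roll":0}
  ]
}}

```text
clock: 3.4
ee_pos: [0.4643, 0.0234, 0.0592]
orientation: [-1.572, -0.014, -0.014]
force: [-3.1, -21.6, 14.5]
grip_width: -0.002
```

Emit:
{"name": "step_arm", "arguments": {
  "motion": [
    {"x":0,"y":0.003,"z":0,"roll":0}
  ]
}}

```text
clock: 3.5
ee_pos: [0.4642, 0.0238, 0.0592]
orientation: [-1.575, -0.011, -0.017]
force: [-0.1, -34.4, 10.2]
grip_width: 0.001
```

Force rose hard: the lever is at its stop. Back off and lift, then check.

Emit:
{"name": "step_arm", "arguments": {
  "motion": [
    {"x":0,"y":-0.012,"z":0,"roll":0},
    {"x":0,"y":-0.012,"z":0.01,"roll":0},
    {"x":0,"y":0,"z":0.05,"roll":0},
    {"x":0,"y":0,"z":0.05,"roll":0},
    {"x":0.05,"y":0,"z":0.01,"roll":5},
    {"x":0.045,"y":0.03,"z":0,"roll":4},
    {"x":0,"y":0.03,"z":0,"roll":0},
    {"x":0,"y":0,"z":0,"roll":0}
  ],
  "jaw": 0
}}

```text
clock: 4.3
ee_pos: [0.5576, 0.0557, 0.1892]
orientation: [-1.572, -0.136, 0.108]
force: [0.1, -0.4, 0.5]
grip_width: 0.499
```

```bash
python3 - <<'E'
from h import *
np.set_printoptions(precision=4,suppress=True)
s=robot.state();print(s['ee_pos'],s['force'],s['grip_width'],R.from_rotvec(s['orientation']).as_matrix()[:,0])
f=grab('wrist'); g=grab('side')
a=cv2.resize(f['img'][100:380,80:360],(420,420)); b=cv2.resize(g['img'][140:300,180:325],(380,420))
cv2.imwrite('pics/d.png',np.hstack([a,b])[:,:,::-1])
print(px(f,[[.5595,.0681,.098],[.568,.0085,.0666]]),px(g,[[.5595,.0681,.098]]))
E
```

```text
[0.5576 0.0557 0.1892] [ 0.108  -0.448   0.5269] 0.49914486033641664 [0.9878 0.1548 0.0179]
[[284.4297 201.2633]
 [282.4934 251.5997]] [[247.6945 186.6238]]
```

View pics/d.png

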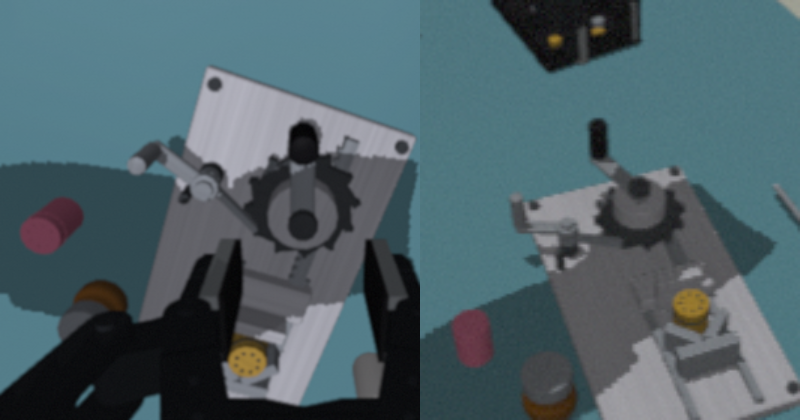

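Emit:
{"name": "step_arm", "arguments": {
  "motion": [
    {"x":0.001,"y":0.012,"z":0,"roll":0},
    {"x":0,"y":0,"z":-0.05,"roll":0},
    {"x":0,"y":0,"z":-0.045,"roll":0},
    {"x":0,"y":0,"z":-0.02,"roll":0},
    {"x":0,"y":0,"z":0,"roll":0}
  ]
}}

```text
clock: 4.9
ee_pos: [0.5576, 0.063, 0.0723]
orientation: [-1.574, -0.131, 0.1]
force: [0.6, -0.1, 0.7]
grip_width: 0.496
```

```bash
python3 - <<'E'
from h import *
s=robot.state();print(s['ee_pos'],s['force'],s['grip_width'],R.from_rotvec(s['orientation']).as_matrix())
f=grab('wrist'); g=grab('side')
print(px(f,[[.5595,.0681,.098]]))
a=cv2.resize(f['img'][140:420,140:420],(420,420)); b=cv2.resize(g['img'][140:300,180:325],(380,420))
cv2.imwrite('pics/e.png',np.hstack([a,b])[:,:,::-1])
E
```

```text
[0.55759113 0.06297201 0.07229755] [ 0.58304663 -0.09896922  0.73888893] 0.49581421004707693 [[ 0.98897671  0.02008421 -0.14670273]
 [ 0.14683507 -0.00527344  0.98914693]
 [ 0.01909261 -0.99978438 -0.00816437]]
[[288.79607252 291.87565942]]
```

View pics/e.png

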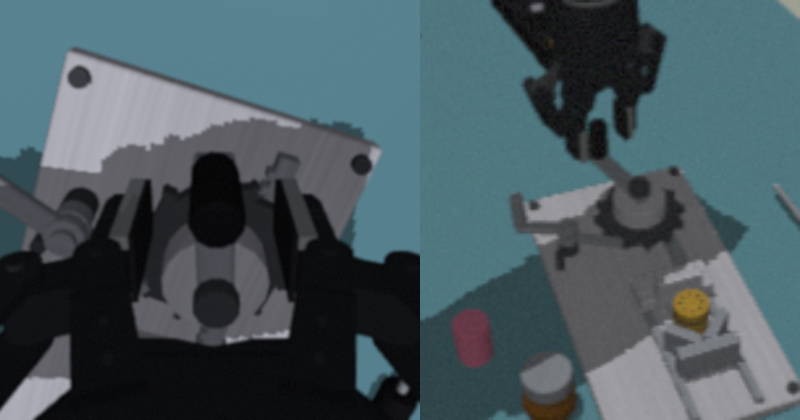

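Emit:
{"name": "step_arm", "arguments": {
  "motion": [
    {"x":0.001,"y":0.006,"z":-0.006,"roll":0},
    {"x":0,"y":0,"z":0,"roll":0}
  ]
}}

```text
clock: 5.2
ee_pos: [0.561, 0.0698, 0.071]
orientation: [-1.574, -0.136, 0.094]
force: [-0.9, 0.6, 0.1]
grip_width: 0.503
```

Emit:
{"name": "step_arm", "arguments": {
  "motion": [
    {"x":0,"y":0,"z":0,"roll":0},
    {"x":0,"y":0,"z":0,"roll":0},
    {"x":0,"y":0,"z":0,"roll":0},
    {"x":0,"y":0,"z":0,"roll":0}
  ],
  "jaw": 1,
  "grip_force": 40
}}

```text
clock: 5.6
ee_pos: [0.5578, 0.0695, 0.0725]
orientation: [-1.574, -0.131, 0.1]
force: [0.1, 0.6, -9.0]
grip_width: 0.194
```

Emit:
{"name": "step_arm", "arguments": {
  "motion": [
    {"x":-0.002,"y":-0.0004,"z":-0.001,"roll":1.9},
    {"x":-0.002,"y":-0.0004,"z":-0.001,"roll":1.9},
    {"x":-0.002,"y":-0.0004,"z":0,"roll":1.9},
    {"x":-0.002,"y":-0.0005,"z":0,"roll":1.9}
  ]
}}

```text
clock: 6.0
ee_pos: [0.5531, 0.0686, 0.0725]
orientation: [-1.563, -0.251, 0.204]
force: [4.3, 1.8, -10.1]
grip_width: 0.197
```

```bash
python3 - <<'E'
from h import *
s=robot.state();print(s['ee_pos'],s['force'],s['grip_width'],R.from_rotvec(s['orientation']).as_matrix()[:,0])
f=grab('wrist'); g=grab('side')
a=cv2.resize(f['img'][140:420,140:420],(420,420)); b=cv2.resize(g['img'][140:300,180:325],(380,420))
cv2.imwrite('pics/f.png',np.hstack([a,b])[:,:,::-1])
E
```

```text
[0.55305506 0.06862594 0.07251537] [  4.34107125   1.81555245 -10.0609793 ] 0.196659541361327 [0.95800489 0.28529012 0.02891661]
```

View pics/f.png

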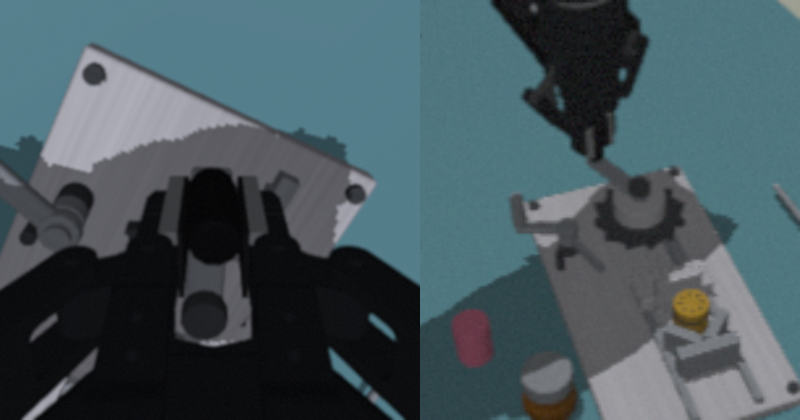

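```bash
cat > n.py <<'E'
from h import *
import sys,json
st=float(sys.argv[1]); s=robot.state(); C=np.array([.568,.0087]); d=s['ee_pos'][:2]-C
b=np.arctan2(d[1],d[0]); t=np.array([np.sin(b),-np.cos(b)]); F=s['force'][:2]
ax=R.from_rotvec(s['orientation']).as_matrix()[:2,0]
print('t %.1f drum~%.3f r=%.4f z=%.4f Ftan=%.2f Frad=%.2f Fz=%.1f roll-err=%.1f w=%.3f'%(s['clock'],np.radians(98.2)-b,np.hypot(*d),s['ee_pos'][2],F@t,F@d/np.hypot(*d),s['force'][2],np.degrees(np.arctan2(ax[1],ax[0])-(b-np.pi/2)),s['grip_width']))
print([(round(.0607*(np.cos(b-(i+1)*st)-np.cos(b-i*st)),4),round(.0607*(np.sin(b-(i+1)*st)-np.sin(b-i*st)),4)) for i in range(8)],round(-np.degrees(st),2))
E
python3 n.py 0.03
```

```text
t 6.1 drum~-0.105 r=0.0618 z=0.0725 Ftan=2.54 Frad=0.40 Fz=-9.0 roll-err=2.3 w=0.201
[(np.float64(0.0018), np.float64(0.0004)), (np.float64(0.0018), np.float64(0.0004)), (np.float64(0.0018), np.float64(0.0003)), (np.float64(0.0018), np.float64(0.0003)), (np.float64(0.0018), np.float64(0.0002)), (np.float64(0.0018), np.float64(0.0002)), (np.float64(0.0018), np.float64(0.0001)), (np.float64(0.0018), np.float64(0.0))] -1.72
```

Emit:
{"name": "step_arm", "arguments": {
  "motion": [
    {"x":0.0018,"y":0.0004,"z":0,"roll":-1.7},
    {"x":0.0018,"y":0.0004,"z":0,"roll":-1.7},
    {"x":0.0018,"y":0.0003,"z":0,"roll":-1.7},
    {"x":0.0018,"y":0.0003,"z":0,"roll":-1.7},
    {"x":0.0018,"y":0.0002,"z":0,"roll":-1.7},
    {"x":0.0018,"y":0.0002,"z":0,"roll":-1.7},
    {"x":0.0018,"y":0.0001,"z":0,"roll":-1.7},
    {"x":0.0018,"y":0,"z":0,"roll":-1.7}
  ]
}}

```text
clock: 6.9
ee_pos: [0.5689, 0.0702, 0.0724]
orientation: [-1.579, -0.045, -0.001]
force: [3.2, -0.5, -6.0]
grip_width: 0.196
```

```bash
python3 n.py 0.04
```

```text
t 6.9 drum~0.158 r=0.0615 z=0.0724 Ftan=3.19 Frad=-0.46 Fz=-6.0 roll-err=2.5 w=0.196
[(np.float64(0.0024), np.float64(-0.0001)), (np.float64(0.0024), np.float64(-0.0002)), (np.float64(0.0024), np.float64(-0.0003)), (np.float64(0.0024), np.float64(-0.0004)), (np.float64(0.0024), np.float64(-0.0005)), (np.float64(0.0024), np.float64(-0.0006)), (np.float64(0.0023), np.float64(-0.0007)), (np.float64(0.0023), np.float64(-0.0008))] -2.29
```

Works well: Ftan about 3 N, still held. Continuing.

Emit:
{"name": "step_arm", "arguments": {
  "motion": [
    {"x":0.0024,"y":-0.0001,"z":0,"roll":-2.4},
    {"x":0.0024,"y":-0.0002,"z":0,"roll":-2.4},
    {"x":0.0024,"y":-0.0003,"z":0,"roll":-2.4},
    {"x":0.0024,"y":-0.0004,"z":0,"roll":-2.4},
    {"x":0.0024,"y":-0.0005,"z":0,"roll":-2.4},
    {"x":0.0024,"y":-0.0006,"z":0,"roll":-2.4},
    {"x":0.0023,"y":-0.0007,"z":0,"roll":-2.4},
    {"x":0.0023,"y":-0.0008,"z":0,"roll":-2.4}
  ]
}}

```text
clock: 7.7
ee_pos: [0.5894, 0.066, 0.0725]
orientation: [-1.568, 0.244, -0.286]
force: [2.8, -1.9, -5.7]
grip_width: 0.194
```

```bash
python3 n.py 0.03
```

```text
t 7.7 drum~0.501 r=0.0611 z=0.0725 Ftan=3.26 Frad=-0.77 Fz=-5.7 roll-err=1.2 w=0.194
[(np.float64(0.0017), np.float64(-0.0007)), (np.float64(0.0017), np.float64(-0.0007)), (np.float64(0.0017), np.float64(-0.0008)), (np.float64(0.0016), np.float64(-0.0008)), (np.float64(0.0016), np.float64(-0.0009)), (np.float64(0.0016), np.float64(-0.0009)), (np.float64(0.0015), np.float64(-0.001)), (np.float64(0.0015), np.float64(-0.001))] -1.72
```

Emit:
{"name": "step_arm", "arguments": {
  "motion": [
    {"x":0.0017,"y":-0.0007,"z":0,"roll":-1.7},
    {"x":0.0017,"y":-0.0007,"z":0,"roll":-1.7},
    {"x":0.0017,"y":-0.0008,"z":0,"roll":-1.7},
    {"x":0.0016,"y":-0.0008,"z":0,"roll":-1.7},
    {"x":0.0016,"y":-0.0009,"z":0,"roll":-1.7},
    {"x":0.0016,"y":-0.0009,"z":0,"roll":-1.7},
    {"x":0.0015,"y":-0.001,"z":0,"roll":-1.7}
  ]
}}

```text
clock: 8.4
ee_pos: [0.6017, 0.0593, 0.0725]
orientation: [-1.542, 0.424, -0.463]
force: [2.2, -3.5, -4.2]
grip_width: 0.194
```

```bash
python3 n.py 0.02; python3 - <<'E'
from h import *
f=grab('side'); save(f,'g.png',(220,170,340,290),5)
E
```

```text
t 8.4 drum~0.730 r=0.0608 z=0.0725 Ftan=3.81 Frad=-1.70 Fz=-4.2 roll-err=1.3 w=0.194
[(np.float64(0.001), np.float64(-0.0007)), (np.float64(0.001), np.float64(-0.0007)), (np.float64(0.001), np.float64(-0.0007)), (np.float64(0.001), np.float64(-0.0007)), (np.float64(0.0009), np.float64(-0.0008)), (np.float64(0.0009), np.float64(-0.0008)), (np.float64(0.0009), np.float64(-0.0008)), (np.float64(0.0009), np.float64(-0.0008))] -1.15
```

View pics/g.png

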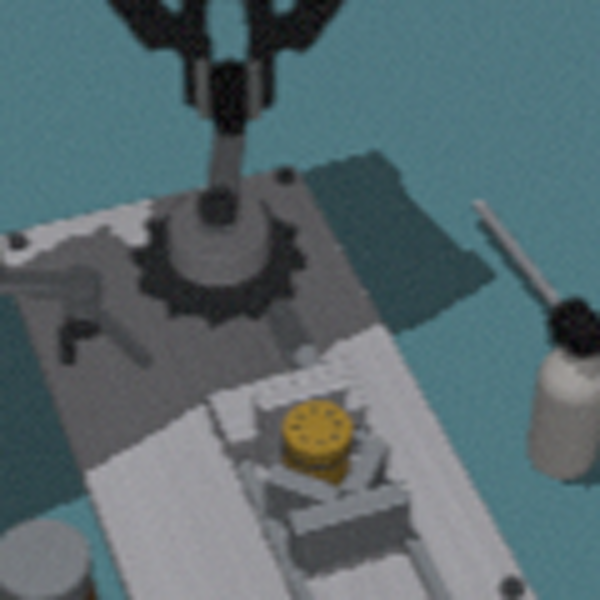

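```bash
cat >> n.py <<'E'
f=grab('side'); 
hsv=cv2.cvtColor(f['img'],cv2.COLOR_RGB2HSV).astype(int)[245:270,272:298]
m=((hsv[...,0]>15)&(hsv[...,0]<35)&(hsv[...,1]>120)&(hsv[...,2]>40)); w=m*1.0
yy,xx=np.mgrid[245:270,272:298]; u=np.array([(xx*w).sum()/w.sum(),(yy*w).sum()/w.sum()])
print('housing px',u.round(2),int(m.sum()),'xy',onz(f,u,.047)[:2].round(4),'top-band', 'along -y plate mm',round(1000*float((onz(f,u,.047)[:2])@[-.1736,-.985]),2))
E
python3 n.py 0.02
```

```text
t 8.4 drum~0.734 r=0.0608 z=0.0724 Ftan=2.56 Frad=-0.04 Fz=-4.0 roll-err=1.4 w=0.196
[(np.float64(0.001), np.float64(-0.0007)), (np.float64(0.001), np.float64(-0.0007)), (np.float64(0.001), np.float64(-0.0007)), (np.float64(0.001), np.float64(-0.0007)), (np.float64(0.0009), np.float64(-0.0008)), (np.float64(0.0009), np.float64(-0.0008)), (np.float64(0.0009), np.float64(-0.0008)), (np.float64(0.0009), np.float64(-0.0008))] -1.15
housing px [283.13 257.03] 164 xy [ 0.5437 -0.1206] top-band along -y plate mm 24.42
```

Emit:
{"name": "step_arm", "arguments": {
  "motion": [
    {"x":0.001,"y":-0.0007,"z":0,"roll":-1.2},
    {"x":0.001,"y":-0.0007,"z":0,"roll":-1.2},
    {"x":0.001,"y":-0.0007,"z":0,"roll":-1.2},
    {"x":0.001,"y":-0.0007,"z":0,"roll":-1.2}
  ]
}}

```text
clock: 8.9
ee_pos: [0.6057, 0.0563, 0.0724]
orientation: [-1.528, 0.494, -0.531]
force: [1.2, -3.0, -3.6]
grip_width: 0.195
```

```bash
python3 n.py 0.02
```

```text
t 8.9 drum~0.813 r=0.0607 z=0.0724 Ftan=2.83 Frad=-1.55 Fz=-3.6 roll-err=1.0 w=0.195
[(np.float64(0.0009), np.float64(-0.0008)), (np.float64(0.0009), np.float64(-0.0008)), (np.float64(0.0009), np.float64(-0.0008)), (np.float64(0.0009), np.float64(-0.0008)), (np.float64(0.0009), np.float64(-0.0008)), (np.float64(0.0009), np.float64(-0.0009)), (np.float64(0.0008), np.float64(-0.0009)), (np.float64(0.0008), np.float64(-0.0009))] -1.15
housing px [283.2  257.11] 158 xy [ 0.5438 -0.1209] top-band along -y plate mm 24.68
```

Emit:
{"name": "step_arm", "arguments": {
  "motion": [
    {"x":0.0009,"y":-0.0008,"z":0,"roll":-1.2},
    {"x":0.0009,"y":-0.0008,"z":0,"roll":-1.2},
    {"x":0.0009,"y":-0.0008,"z":0,"roll":-1.2},
    {"x":0.0009,"y":-0.0008,"z":0,"roll":-1.2}
  ]
}}

```text
clock: 9.35
ee_pos: [0.6096, 0.0527, 0.0725]
orientation: [-1.511, 0.566, -0.602]
force: [0.4, -3.5, -2.6]
grip_width: 0.196
```

```bash
python3 n.py 0.02; python3 - <<'E'
import cv2,numpy as np
im=cv2.imread('pics/side0.png'); hsv=cv2.cvtColor(im,cv2.COLOR_BGR2HSV).astype(int)[245:270,272:298]
m=((hsv[...,0]>15)&(hsv[...,0]<35)&(hsv[...,1]>120)&(hsv[...,2]>40)); yy,xx=np.mgrid[245:270,272:298]
print('start',xx[m].mean(),yy[m].mean(),m.sum())
E
```

```text
t 9.3 drum~0.900 r=0.0606 z=0.0725 Ftan=2.64 Frad=-2.26 Fz=-2.6 roll-err=0.7 w=0.196
[(np.float64(0.0009), np.float64(-0.0008)), (np.float64(0.0009), np.float64(-0.0009)), (np.float64(0.0008), np.float64(-0.0009)), (np.float64(0.0008), np.float64(-0.0009)), (np.float64(0.0008), np.float64(-0.0009)), (np.float64(0.0008), np.float64(-0.0009)), (np.float64(0.0008), np.float64(-0.0009)), (np.float64(0.0007), np.float64(-0.001))] -1.15
housing px [283.41 257.45] 157 xy [ 0.5437 -0.1219] top-band along -y plate mm 25.69
start 283.2422360248447 257.7080745341615 161
```

Emit:
{"name": "step_arm", "arguments": {
  "motion": [
    {"x":0.0005,"y":-0.0005,"z":0,"roll":-0.7},
    {"x":0.0005,"y":-0.0005,"z":0,"roll":-0.7},
    {"x":0.0004,"y":-0.0005,"z":0,"roll":-0.7},
    {"x":0.0004,"y":-0.0005,"z":0,"roll":-0.7}
  ]
}}

```text
clock: 9.8
ee_pos: [0.6117, 0.0506, 0.0724]
orientation: [-1.499, 0.609, -0.644]
force: [1.9, -2.0, -3.0]
grip_width: 0.194
```

```bash
python3 n.py 0.01
```

```text
t 9.8 drum~0.950 r=0.0605 z=0.0724 Ftan=2.74 Frad=0.03 Fz=-3.0 roll-err=0.4 w=0.194
[(np.float64(0.0004), np.float64(-0.0004)), (np.float64(0.0004), np.float64(-0.0004)), (np.float64(0.0004), np.float64(-0.0004)), (np.float64(0.0004), np.float64(-0.0005)), (np.float64(0.0004), np.float64(-0.0005)), (np.float64(0.0004), np.float64(-0.0005)), (np.float64(0.0004), np.float64(-0.0005)), (np.float64(0.0004), np.float64(-0.0005))] -0.57
housing px [283.65 257.44] 158 xy [ 0.5441 -0.1221] top-band along -y plate mm 25.83
```

Emit:
{"name": "step_arm", "arguments": {
  "motion": [
    {"x":0.0004,"y":-0.0005,"z":0,"roll":-0.6},
    {"x":0.0004,"y":-0.0005,"z":0,"roll":-0.6},
    {"x":0.0004,"y":-0.0005,"z":0,"roll":-0.6}
  ]
}}

```text
clock: 10.15
ee_pos: [0.613, 0.049, 0.0724]
orientation: [-1.491, 0.636, -0.671]
force: [0.7, -1.2, -4.1]
grip_width: 0.197
```

```bash
python3 n.py 0.01
```

```text
t 10.2 drum~0.984 r=0.0604 z=0.0724 Ftan=1.37 Frad=-0.27 Fz=-4.1 roll-err=0.4 w=0.197
[(np.float64(0.0004), np.float64(-0.0005)), (np.float64(0.0004), np.float64(-0.0005)), (np.float64(0.0004), np.float64(-0.0005)), (np.float64(0.0004), np.float64(-0.0005)), (np.float64(0.0004), np.float64(-0.0005)), (np.float64(0.0004), np.float64(-0.0005)), (np.float64(0.0004), np.float64(-0.0005)), (np.float64(0.0004), np.float64(-0.0005))] -0.57
housing px [283.6  257.39] 153 xy [ 0.5441 -0.1219] top-band along -y plate mm 25.66
```

Emit:
{"name": "step_arm", "arguments": {
  "motion": [
    {"x":0.0004,"y":-0.0005,"z":0,"roll":-0.6},
    {"x":0.0004,"y":-0.0005,"z":0,"roll":-0.6}
  ]
}}

```text
clock: 10.4
ee_pos: [0.6139, 0.0479, 0.0725]
orientation: [-1.486, 0.654, -0.688]
force: [1.2, -2.1, -4.4]
grip_width: 0.192
```

```bash
python3 n.py 0.01
```

```text
t 10.4 drum~1.008 r=0.0604 z=0.0725 Ftan=2.39 Frad=-0.41 Fz=-4.4 roll-err=0.5 w=0.192
[(np.float64(0.0004), np.float64(-0.0005)), (np.float64(0.0004), np.float64(-0.0005)), (np.float64(0.0004), np.float64(-0.0005)), (np.float64(0.0004), np.float64(-0.0005)), (np.float64(0.0004), np.float64(-0.0005)), (np.float64(0.0004), np.float64(-0.0005)), (np.float64(0.0004), np.float64(-0.0005)), (np.float64(0.0004), np.float64(-0.0005))] -0.57
housing px [283.67 257.56] 153 xy [ 0.544  -0.1224] top-band along -y plate mm 26.15
```

```bash
cat >> n.py <<'E'
Fs=[];us=[]
for _ in range(5):
    f=grab('side'); Fs.append(robot.state()['force'][:2]@t)
    hsv=cv2.cvtColor(f['img'],cv2.COLOR_RGB2HSV).astype(int)[245:270,272:298]
    m=((hsv[...,0]>15)&(hsv[...,0]<35)&(hsv[...,1]>120)&(hsv[...,2]>40)); us.append([xx[m].mean(),yy[m].mean()])
u=np.mean(us,0); print('AVG Ftan %.2f +- %.2f'%(np.mean(Fs),np.std(Fs)),u.round(2),'along',round(1000*float(onz(f,u,.047)[:2]@[-.1736,-.985]),2))
E
python3 n.py 0.01|tail -1
```

```text
AVG Ftan 3.14 +- 0.67 [283.64 257.49] along 25.96
```

Emit:
{"name": "step_arm", "arguments": {
  "motion": [
    {"x":0.0004,"y":-0.0005,"z":0,"roll":-0.6},
    {"x":0.0004,"y":-0.0005,"z":0,"roll":-0.6},
    {"x":0.0004,"y":-0.0005,"z":0,"roll":-0.6}
  ]
}}

```text
clock: 11.05
ee_pos: [0.6151, 0.0464, 0.0725]
orientation: [-1.478, 0.679, -0.713]
force: [1.8, -1.8, -4.2]
grip_width: 0.198
```

```bash
python3 n.py 0.01
```

```text
t 11.1 drum~1.039 r=0.0604 z=0.0725 Ftan=2.57 Frad=0.28 Fz=-4.2 roll-err=0.4 w=0.198
[(np.float64(0.0004), np.float64(-0.0005)), (np.float64(0.0004), np.float64(-0.0005)), (np.float64(0.0004), np.float64(-0.0005)), (np.float64(0.0004), np.float64(-0.0005)), (np.float64(0.0004), np.float64(-0.0005)), (np.float64(0.0004), np.float64(-0.0005)), (np.float64(0.0003), np.float64(-0.0005)), (np.float64(0.0003), np.float64(-0.0005))] -0.57
housing px [283.58 257.58] 150 xy [ 0.5438 -0.1224] top-band along -y plate mm 26.14
AVG Ftan 3.27 +- 0.17 [283.68 257.66] along 26.41
```

Emit:
{"name": "step_arm", "arguments": {
  "motion": [
    {"x":0.0004,"y":-0.0005,"z":0,"roll":-0.6},
    {"x":0.0004,"y":-0.0005,"z":0,"roll":-0.6},
    {"x":0.0004,"y":-0.0005,"z":0,"roll":-0.6}
  ]
}}

```text
clock: 11.65
ee_pos: [0.6162, 0.0449, 0.0725]
orientation: [-1.47, 0.705, -0.738]
force: [1.4, -2.2, -2.3]
grip_width: 0.198
```

```bash
python3 n.py 0.01 | grep -v hous
```

```text
t 11.7 drum~1.070 r=0.0603 z=0.0725 Ftan=2.60 Frad=-0.18 Fz=-2.3 roll-err=0.3 w=0.198
[(np.float64(0.0004), np.float64(-0.0005)), (np.float64(0.0004), np.float64(-0.0005)), (np.float64(0.0004), np.float64(-0.0005)), (np.float64(0.0003), np.float64(-0.0005)), (np.float64(0.0003), np.float64(-0.0005)), (np.float64(0.0003), np.float64(-0.0005)), (np.float64(0.0003), np.float64(-0.0005)), (np.float64(0.0003), np.float64(-0.0005))] -0.57
AVG Ftan 2.69 +- 0.23 [283.72 257.7 ] along 26.56
```

Emit:
{"name": "step_arm", "arguments": {
  "motion": [
    {"x":0.0004,"y":-0.0005,"z":0,"roll":-0.6},
    {"x":0.0004,"y":-0.0005,"z":0,"roll":-0.6}
  ]
}}

```text
clock: 12.15
ee_pos: [0.6169, 0.044, 0.0724]
orientation: [-1.464, 0.721, -0.754]
force: [0.4, -1.6, -3.6]
grip_width: 0.195
```

```bash
python3 n.py 0.01| grep -v hous
```

```text
t 12.2 drum~1.089 r=0.0603 z=0.0724 Ftan=1.57 Frad=-0.62 Fz=-3.6 roll-err=0.2 w=0.195
[(np.float64(0.0004), np.float64(-0.0005)), (np.float64(0.0003), np.float64(-0.0005)), (np.float64(0.0003), np.float64(-0.0005)), (np.float64(0.0003), np.float64(-0.0005)), (np.float64(0.0003), np.float64(-0.0005)), (np.float64(0.0003), np.float64(-0.0005)), (np.float64(0.0003), np.float64(-0.0005)), (np.float64(0.0003), np.float64(-0.0005))] -0.57
AVG Ftan 2.96 +- 0.18 [283.8  257.81] along 26.88
```

Emit:
{"name": "step_arm", "arguments": {
  "motion": [
    {"x":0.0004,"y":-0.0005,"z":0,"roll":-0.6},
    {"x":0.0003,"y":-0.0005,"z":0,"roll":-0.6},
    {"x":0.0003,"y":-0.0005,"z":0,"roll":-0.6}
  ]
}}

```text
clock: 12.75
ee_pos: [0.6179, 0.0424, 0.0724]
orientation: [-1.456, 0.747, -0.779]
force: [0.5, -3.0, -3.2]
grip_width: 0.194
```

```bash
python3 n.py 0.01 | grep -v hous
```

```text
t 12.8 drum~1.120 r=0.0602 z=0.0724 Ftan=2.73 Frad=-1.27 Fz=-3.2 roll-err=0.1 w=0.194
[(np.float64(0.0003), np.float64(-0.0005)), (np.float64(0.0003), np.float64(-0.0005)), (np.float64(0.0003), np.float64(-0.0005)), (np.float64(0.0003), np.float64(-0.0005)), (np.float64(0.0003), np.float64(-0.0005)), (np.float64(0.0003), np.float64(-0.0005)), (np.float64(0.0003), np.float64(-0.0005)), (np.float64(0.0003), np.float64(-0.0005))] -0.57
AVG Ftan 2.99 +- 0.76 [283.85 257.9 ] along 27.13
```

Emit:
{"name": "step_arm", "arguments": {
  "motion": [
    {"x":0.0003,"y":-0.0005,"z":0,"roll":-0.6},
    {"x":0.0003,"y":-0.0005,"z":0,"roll":-0.6}
  ]
}}

```text
clock: 13.25
ee_pos: [0.6185, 0.0415, 0.0724]
orientation: [-1.45, 0.763, -0.794]
force: [0.8, -2.1, -2.6]
grip_width: 0.194
```

```bash
python3 n.py 0.01| grep -v hous
```

```text
t 13.2 drum~1.138 r=0.0602 z=0.0724 Ftan=2.19 Frad=-0.42 Fz=-2.6 roll-err=-0.1 w=0.194
[(np.float64(0.0003), np.float64(-0.0005)), (np.float64(0.0003), np.float64(-0.0005)), (np.float64(0.0003), np.float64(-0.0005)), (np.float64(0.0003), np.float64(-0.0005)), (np.float64(0.0003), np.float64(-0.0005)), (np.float64(0.0003), np.float64(-0.0005)), (np.float64(0.0003), np.float64(-0.0005)), (np.float64(0.0003), np.float64(-0.0005))] -0.57
AVG Ftan 2.88 +- 0.45 [283.9  257.94] along 27.29
```

Emit:
{"name": "step_arm", "arguments": {
  "motion": [
    {"x":0.0003,"y":-0.0005,"z":0,"roll":-0.5},
    {"x":0.0003,"y":-0.0005,"z":0,"roll":-0.5},
    {"x":0.0003,"y":-0.0005,"z":0,"roll":-0.5}
  ]
}}

```text
clock: 13.85
ee_pos: [0.6192, 0.0402, 0.0724]
orientation: [-1.442, 0.784, -0.814]
force: [-0.0, -1.0, -2.1]
grip_width: 0.195
```

```bash
python3 n.py 0.01 | grep -v hous
```

```text
t 13.8 drum~1.162 r=0.0602 z=0.0724 Ftan=0.87 Frad=-0.55 Fz=-2.1 roll-err=-0.2 w=0.195
[(np.float64(0.0003), np.float64(-0.0005)), (np.float64(0.0003), np.float64(-0.0005)), (np.float64(0.0003), np.float64(-0.0005)), (np.float64(0.0003), np.float64(-0.0005)), (np.float64(0.0003), np.float64(-0.0005)), (np.float64(0.0003), np.float64(-0.0005)), (np.float64(0.0003), np.float64(-0.0005)), (np.float64(0.0003), np.float64(-0.0005))] -0.57
AVG Ftan 1.21 +- 0.52 [283.86 257.98] along 27.35
```

Emit:
{"name": "step_arm", "arguments": {
  "motion": [
    {"x":0.0003,"y":-0.0005,"z":0,"roll":-0.5},
    {"x":0.0003,"y":-0.0005,"z":0,"roll":-0.5}
  ]
}}

```text
clock: 14.35
ee_pos: [0.6196, 0.0395, 0.0724]
orientation: [-1.437, 0.798, -0.827]
force: [-0.9, 0.5, -1.5]
grip_width: 0.192
```

```bash
python3 n.py 0.01| grep -v hous
```

```text
t 14.3 drum~1.175 r=0.0602 z=0.0724 Ftan=-0.93 Frad=-0.52 Fz=-1.5 roll-err=-0.4 w=0.192
[(np.float64(0.0003), np.float64(-0.0005)), (np.float64(0.0003), np.float64(-0.0005)), (np.float64(0.0003), np.float64(-0.0005)), (np.float64(0.0003), np.float64(-0.0005)), (np.float64(0.0003), np.float64(-0.0005)), (np.float64(0.0003), np.float64(-0.0005)), (np.float64(0.0003), np.float64(-0.0005)), (np.float64(0.0003), np.float64(-0.0005))] -0.57
AVG Ftan -1.07 +- 0.24 [283.85 257.95] along 27.27
```

Emit:
{"name": "step_arm", "arguments": {
  "motion": [
    {"x":-0.0001,"y":0.0003,"z":0,"roll":0},
    {"x":0,"y":0,"z":0,"roll":0}
  ]
}}

```text
clock: 14.85
ee_pos: [0.6195, 0.0397, 0.0724]
orientation: [-1.437, 0.797, -0.827]
force: [-1.0, -0.6, -2.0]
grip_width: 0.196
```

```bash
python3 n.py 0.01| grep -v hous
```

```text
t 14.8 drum~1.172 r=0.0601 z=0.0724 Ftan=0.02 Frad=-1.14 Fz=-2.0 roll-err=-0.6 w=0.196
[(np.float64(0.0003), np.float64(-0.0005)), (np.float64(0.0003), np.float64(-0.0005)), (np.float64(0.0003), np.float64(-0.0005)), (np.float64(0.0003), np.float64(-0.0005)), (np.float64(0.0003), np.float64(-0.0005)), (np.float64(0.0003), np.float64(-0.0005)), (np.float64(0.0003), np.float64(-0.0005)), (np.float64(0.0003), np.float64(-0.0005))] -0.57
AVG Ftan -0.45 +- 0.24 [283.84 257.93] along 27.22
```

Emit:
{"name": "step_arm", "arguments": {
  "motion": [
    {"x":0,"y":0,"z":0,"roll":0},
    {"x":0,"y":0,"z":0,"roll":0},
    {"x":0,"y":0,"z":0,"roll":0},
    {"x":0,"y":0,"z":0,"roll":0}
  ],
  "jaw": 0.1
}}

```text
clock: 15.55
ee_pos: [0.6206, 0.0398, 0.073]
orientation: [-1.436, 0.795, -0.828]
force: [-1.0, -0.2, 0.5]
grip_width: 0.458
```

Emit:
{"name": "step_arm", "arguments": {
  "motion": [
    {"x":0,"y":0,"z":0.02,"roll":0},
    {"x":0,"y":0,"z":0.03,"roll":0},
    {"x":0,"y":0,"z":0.05,"roll":0},
    {"x":0,"y":0,"z":0.05,"roll":0},
    {"x":0,"y":0.03,"z":0.02,"roll":0},
    {"x":0,"y":0,"z":0,"roll":0}
  ]
}}

```text
clock: 16.15
ee_pos: [0.6194, 0.0701, 0.2494]
orientation: [-1.436, 0.796, -0.829]
force: [0.3, 0.8, -0.8]
grip_width: 0.45
```

```bash
python3 n.py 0.01|tail -1; python3 - <<'E'
from h import *
s=robot.state();print(s['clock'],s['ee_pos'],s['force'])
f=grab('side'); g=grab('wrist'); a=cv2.resize(f['img'][170:300,210:340],(400,400)); b=cv2.resize(g['img'],(533,400))
cv2.imwrite('pics/h.png',np.hstack([a,b])[:,133:,::-1][:,:, :] if 0 else np.hstack([a,b[:,:400]])[:,:,::-1])
E
```

```text
AVG Ftan -0.28 +- 0.36 [283.88 257.98] along 27.38
16.45 [0.6184758  0.06554255 0.24592395] [-0.28272536  0.54404837 -0.28533468]
```

View pics/h.png

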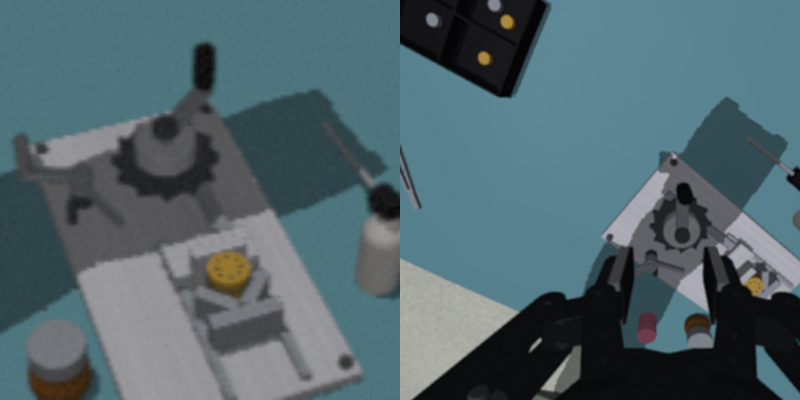

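The left half (side view) shows the housing upright in the V at about (228,270) with the jaw behind it. The lever is over, the pawl is clear of the wheel, and the knob is still where I left it at about (204,65). The gripper is clear of everything.

```bash
python3 -c "
from h import *
ticket.hand_in()"
```

```text
the job is handed in; nothing more can be done
```

The clamp has the housing in the V, and I let go of the crank and handed the job in at about 16.5 s of the 72 s allowed. The hand-in gives no verdict, so what follows rests on my own readings.

- **Lever:** I pushed the release lever over to its stop; the force rose to 34 N there. The picture afterwards showed the pawl still in the wheel.
- **Pawl:** I gripped the knob and wound up about 0.1 rad. The side picture then showed the pawl clear of the wheel.
- **Easing down:** I eased the drum down slowly, at under about 0.5 rad/s, to about 1.17 rad. The knob pushed with about 3 N, then faded to between 0 and −1 N once the housing stopped moving. I backed off 0.3 mm to about zero force and then released.
- **Last checks:**
  - The housing mark stayed still on release: 27.2 mm before and 27.4 mm after along the plate, which is within noise. It had travelled about 3 mm in all.
  - The last picture shows the housing upright, the lever over, the pawl clear, the knob still and the gripper clear. The jar and glue looked undisturbed.

**Not measured:** the contact force on the housing, the exact distance to the seat, and how far the other items may have moved. Single force readings were noisy by about 0.7 N, so near the end I averaged several. No check failed or disagreed.

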